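Load the autosampler and stack the empty vial trays

TASK

Load the autosampler: put each tray that holds vials on its loading shelf and push it lengthwise over the raised lip of a lane, under the needle rail, until it drops flat into the pocket beyond, one tray to a lane. Put the empty trays in the wash tray with the one that lies there, as one square pile with the edges flush. Keep the vials upright, do not knock the needle rail, and leave the other things on the bench where they are.

Things in the scene. Friction and masses are not known exactly. Their poses are not given: they have to be found in the camera images.
- autosampler: Beige autosampler at the robot's left, three loading lanes side by side. Origin on the bench under the middle of the lip of the middle lane; y (about world +y) is the loading direction: shelf, lip, pocket, housing; x runs along the row of lanes, centres at x -78, 0, +78 mm; z up. Housing 340 mm wide, 170 mm high, from y 98 mm on.
- lip (a point): Middle lane, middle of the lip's inner edge, on its top, 20 mm above the bench; axes as the autosampler's. The lip runs across all lanes: flat top from y -3 to 0 mm, on the shelf side a ramp from y -12 mm. The loading shelf is flat, 16 mm above the bench, y -115 to -12 mm, 250 mm wide. Past y 0 the pocket floors lie 10 mm below the lip's top.
- lane_near (a point): Centre of the pocket floor in the lane at autosampler x = -78 mm (nearest the robot), 10 mm above the bench, 49 mm beyond the lip's inner edge; axes as the autosampler's. Each pocket is 98 mm long (y) and 63 mm wide between 15 mm thick walls whose tops are 30 mm above the bench and whose rounded noses (radius 7.5 mm) are centred on the lip's inner edge.
- lane_mid (a point): The same point of the middle lane (autosampler x = 0), same pocket.
- lane_far (a point): The same point of the lane at autosampler x = +78 mm, same pocket.
- needle_rail: Aluminium needle rail, a beam 22 mm high on two grey posts that bridges all three pockets: underside 68 mm and top 90 mm above the bench (its black needle carriage to 105 mm), from y 57 to 75 mm in the autosampler's frame. Loaded trays pass beneath it, a gripper does not. Origin and axes are the autosampler's.
- wash_tray: Shallow open stainless wash tray, 230 (x) x 190 (y) mm outside, 3 mm walls 10 mm high, 3 mm floor, fixed to the bench. Origin: centre of its underside.
- empty0: Empty vial tray: the same white 92 x 58 x 18 mm rack with 5 x 3 open wells and no vials, flat top 18 mm above the underside, 0.09 kg. This one already lies flat in the wash tray. Origin: centre of its underside; x along its 92 mm length, y across its 58 mm width, z up. 
- full1: Loaded vial tray (may be absent), upright on the bench: white plastic rack 92 x 58 x 18 mm, a capped clear vial in each of its 5 x 3 wells; caps reach 34 mm above the underside, over the middle 82 x 45 mm, fast in the tray; 0.13 to 0.2 kg. Origin: centre of its underside; x along its length, y across, z up. Grip it across its 58 mm width by its 18 mm high sides.
- full2: Loaded vial tray (may be absent), upright on the bench: white plastic rack 92 x 58 x 18 mm, a capped clear vial in each of its 5 x 3 wells; caps reach 34 mm above the underside, over the middle 82 x 45 mm, fast in the tray; 0.13 to 0.2 kg. Origin: centre of its underside; x along its length, y across, z up. Grip it across its 58 mm width by its 18 mm high sides.
- full3: Loaded vial tray (may be absent), upright on the bench: white plastic rack 92 x 58 x 18 mm, a capped clear vial in each of its 5 x 3 wells; caps reach 34 mm above the underside, over the middle 82 x 45 mm, fast in the tray; 0.13 to 0.2 kg. Origin: centre of its underside; x along its length, y across, z up. Grip it across its 58 mm width by its 18 mm high sides.
- empty1: Empty vial tray: the same white 92 x 58 x 18 mm rack with 5 x 3 open wells and no vials, flat top 18 mm above the underside, 0.09 kg. Lies on the bench at the start (may be absent). Origin: centre of its underside; x along its 92 mm length, y across its 58 mm width, z up. Grip it across its 58 mm width.
- empty2: Empty vial tray: the same white 92 x 58 x 18 mm rack with 5 x 3 open wells and no vials, flat top 18 mm above the underside, 0.09 kg. Lies on the bench at the start (may be absent). Origin: centre of its underside; x along its 92 mm length, y across its 58 mm width, z up. Grip it across its 58 mm width.
- jar: Bystander: small glass jar with white cap, 42 mm across, 55 mm high, among the trays; origin centre of underside.
- solvent_bottle: Bystander: clear plastic bottle with white cap, 66 mm across, 190 mm high; origin centre of underside.
- column: Bystander: steel chromatography column lying down, 150 mm long along its x, 16 mm high; origin under its middle.
- spanner: Bystander: steel spanner lying flat, 130 mm long along its x.
- notebook: Bystander: blue-grey notebook lying flat, 105 x 150 x 10 mm; origin centre of underside.
- marker: Bystander: marker pen lying down, 100 mm long along its x, 11 mm high; origin under its middle.
- beaker: Bystander: glass beaker, 60 mm across, 75 mm high; origin centre of underside.
Not all that is in view belongs to the job. What is shaped like the full3 but pink or purple is not meant. Leave any orange look-alike of the empty2 alone.

How it is judged:
By the outcome, as a careful person would: the job done as asked, in the order asked, and still so for the second after the job is handed in, with the robot touching nothing.
Of full1, full2, full3, empty1, empty2 only 4 to 5 are there at a start; the rules pass over those that are not, and their reading is None.
At some moment in a run one of full1, full2, full3, empty0, empty1, empty2 may be knocked a few centimetres aside while the robot is not near it.
Once in a run the grip may slacken for a moment while it holds something.
It also fails if it takes over 210 s, if anything falls off the work surface, if the arm or the gripper's body presses on something with over 40 N, if the wrist force passes 120 N, or if a joint passes its speed limit or range.

ROBOT

A 6-joint arm with a two-finger parallel gripper is mounted at the origin on the work surface. World frame = base frame: x ahead of the robot, y to its left, z up, the work surface at z = 0. Lengths are in mm, angles in rad, forces in N, time in s.
With the tool pointing down it reaches from about 350 to 975 mm from the base axis. Payload 7.1 kg.
Tool frame: the origin (TCP) lies on the front face of the gripper's body, between the roots of the fingers; the fingertips stand 80 mm ahead of it and the grasp point (between the pads) lies 61 mm ahead of it (env.tips_ahead is the distance from the TCP to the fingertips, in mm); z points along the fingers, y is the direction in which the jaws open and shut (so a half turn about z gives the same grasp; the last joint's range is limited). The gripper opens to 88 mm and grips with 3 to 60 N. Pads are 20 mm wide; open, the fingers measure 115 mm over their backs; the gripper's body (75 mm by 178 mm) begins 61 mm behind the grasp point.
Start: joints at [1.127, 0.423, 1.63, -0, 1.089, -0.019], TCP at [257.554, 569.448, 302.675] pointing down, gripper open.
Joint ranges: [-3, 3], [-0.9, 2.11], [0.09, 2.58], [-1.31, 4.45], [0.11, 2.69], [-2.54, 2.54]. Speed limits (rad/s): [2.39, 2.39, 3.01, 3.14, 3.14, 3.14].

INTERFACE

Orientations are given as a unit quaternion [x, y, z, w].
In Python, from station import env, set_gripper, viewer, workorder gives the robot as it stands. Calls block until the motion is done:
- env.reach(position, orientation): joint-space move of the TCP to a pose.
- env.move_l(position, rot=None, rate=150, f_stop=None): straight line of the TCP; rot=None keeps the orientation; rate is the mean speed in mm/s. With f_stop (N) it stops when the force on the tool has changed by that much, and returns True; else False.
- env.move_joints(angles): joint-space move.
- set_gripper(opening): finger opening in mm; the grip force is fixed at half the most; returns when the fingers have stopped.
- env.hold(seconds).
- env.ik(position, orientation): joint angles nearest the present ones, or None.
- env.read_state(): the state.
- viewer.camera(name): name is "side" or "top" or "wrist"; returns the picture (420x560x3 uint8, blue, green, red); there is no depth.
- viewer.camera_params(name): a dict with "fx", "fy", "cx", "cy" (pixels), "pose" (4x4, takes a point from camera to world coordinates); the wrist camera has in their place "tool_from_camera" (4x4, takes a point from camera to tool coordinates, whose origin is the TCP and whose axes are the flange's). Camera axes: x right, y up, looking along -z (the intrinsics and any distortion apply to the point x, -y, -z); pixel columns grow to the right and rows downward; lengths in mm; the calibration is good to about 2 mm. A picture is of the moment at which its call begins: read the wrist's pose just before it. camera_params takes no time and is no camera call.
A pose or a line that the arm cannot do raises env.IKError and nothing moves.
- workorder.sign_off(): hands the job in, once; it reports no verdict.
The state is a dict: "time_s": time; "qpos": joint angles; "dq": joint speeds; "tau": joint torques, N m; "tool_pos": TCP position; "orientation": TCP orientation; "force": force on the tool from outside, world axes, zero at the start; "wrist_torque": the same for the moment, N m; "width": finger opening in mm.
Only numpy, scipy, OpenCV 4.12 (cv2) and the standard library are available. Lean on these libraries where they do the work, as an engineer would, in place of code of your own. Each camera call takes 0.05 s, during which the arm holds its last target.

## Working session

There is one attempt and no reset: what is moved stays moved. The work goes in short steps, each a Python script; the robot and the scene stay as the last script left them, time stands still between calls to the robot, and variables do not carry over. Pictures are saved under pics/ and viewed, and the job is handed in when it is done.

```bash
ls; mkdir -p pics; python3 - <<'E'
from station import env,set_gripper,viewer,workorder
import cv2,numpy as np
for n in ["side","top","wrist"]:
    im=viewer.camera(n); cv2.imwrite(f"pics/{n}0.png",im)
    p=viewer.camera_params(n); print(n,{k:(np.round(v,4).tolist() if not isinstance(v,(int,float)) else v) for k,v in p.items()})
print(env.read_state())
E
```

```text
pics
side {'fx': 385.3241114605153, 'fy': 385.3241114605153, 'cx': 279.0248985489008, 'cy': 213.64267187594055, 'pose': [[0.8485, 0.4099, -0.3348, 231.5703], [-0.5291, 0.6436, -0.5529, -644.9609], [-0.0112, 0.6463, 0.763, 782.654], [0.0, 0.0, 0.0, 1.0]]}
top {'fx': 510.008628337597, 'fy': 510.008628337597, 'cx': 281.62710952791133, 'cy': 215.52699483110388, 'pose': [[0.0083, 0.9838, -0.1792, 321.4001], [-0.9997, 0.0125, 0.0224, -104.3675], [0.0243, 0.179, 0.9835, 1264.4248], [0.0, 0.0, 0.0, 1.0]]}
wrist {'fx': 313.25666987342913, 'fy': 313.25666987342913, 'cx': 284.15139263723984, 'cy': 208.15622113283095, 'tool_from_camera': [[0.0012, 0.9582, 0.286, 79.7566], [1.0, -0.0011, -0.0005, 0.4173], [-0.0002, 0.286, -0.9582, -82.024], [0.0, 0.0, 0.0, 1.0]]}
{'time_s': 0.15, 'qpos': array([ 1.12701770e+00,  4.23694592e-01,  1.63051460e+00, -8.71337374e-07,
        1.08861957e+00, -1.89933893e-02]), 'dq': array([-0.00194755, -0.00059804, -0.00128993, -0.00040252, -0.00060003,
       -0.00054311]), 'tau': array([ 6.96846873e-04, -5.44981027e+01, -2.73917592e+01,  6.43300102e-02,
        2.05464195e-02, -7.35310641e-05]), 'tool_pos': array([257.40184466, 569.15269126, 302.06186818]), 'orientation': array([ 2.10799116e-01,  9.77529207e-01, -6.01669441e-04, -1.41360390e-04]), 'force': array([-0.27772152, -0.47918692, -0.68191625]), 'wrist_torque': array([-0.03668208,  0.01636397,  0.03684832]), 'width': 88.00407029269128}
```

View pics/top0.png

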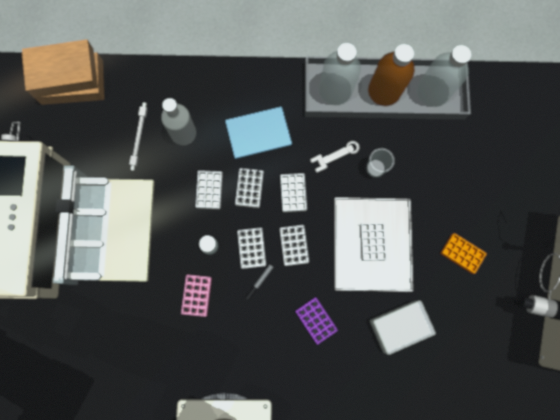

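View pics/side0.png

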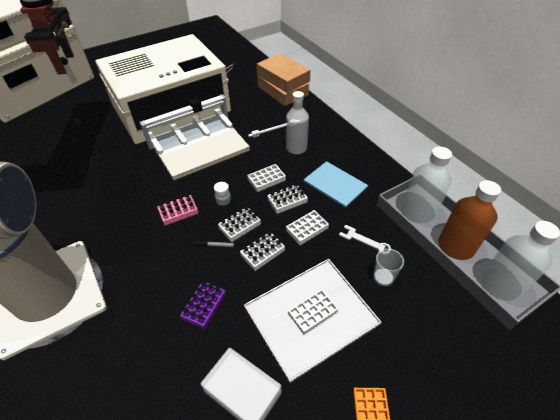

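View pics/wrist0.png

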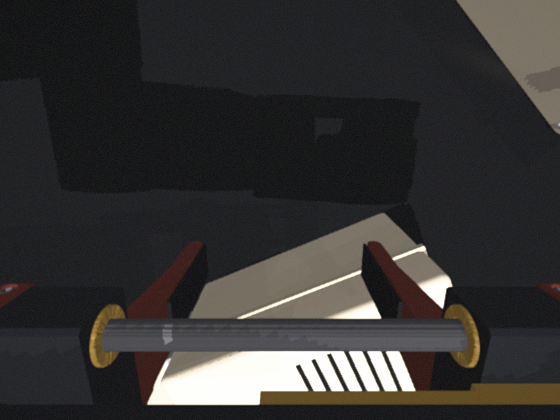

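```bash
cat > h.py <<'E'
from station import env,set_gripper,viewer,workorder
import cv2,numpy as np
from scipy.spatial.transform import Rotation as R
def campose(n,st=None):
    p=viewer.camera_params(n)
    if n=="wrist":
        st=st or env.read_state()
        T=np.eye(4);T[:3,:3]=R.from_quat(st['orientation']).as_matrix();T[:3,3]=st['tool_pos']
        return p,T@np.array(p['tool_from_camera'])
    return p,np.array(p['pose'])
def proj(P,p,T):
    P=np.atleast_2d(P);c=(P-T[:3,3])@T[:3,:3]
    return np.stack([p['cx']+p['fx']*c[:,0]/-c[:,2],p['cy']-p['fy']*c[:,1]/-c[:,2]],1)
def unproj(uv,z,p,T):
    uv=np.atleast_2d(np.asarray(uv,float))
    d=np.stack([(uv[:,0]-p['cx'])/p['fx'],-(uv[:,1]-p['cy'])/p['fy'],-np.ones(len(uv))],1)@T[:3,:3].T
    s=(z-T[2,3])/d[:,2]
    return T[:3,3]+d*s[:,None]
def down(yaw):  # jaw(tool y) direction: tool x axis at yaw, z down
    m=np.array([[np.cos(yaw),np.sin(yaw),0],[np.sin(yaw),-np.cos(yaw),0],[0,0,-1]]).T
    m=np.column_stack([[np.cos(yaw),np.sin(yaw),0],[np.sin(yaw),-np.cos(yaw),0],[0,0,-1]])
    return R.from_matrix(m).as_quat()
E
python3 - <<'E'
from h import *
im=cv2.imread('pics/top0.png')
p,T=campose('top')
for uv in [(209,189),(250,187),(293,192),(251,247),(294,245),(208,244),(372,242)]:
    print(uv,unproj(uv,18,p,T).round(0))
c=im[160:275,185:320]; cv2.imwrite('pics/c1.png',cv2.resize(c,None,fx=5,fy=5,interpolation=cv2.INTER_CUBIC))
c=im[110:310,0:165]; cv2.imwrite('pics/c2.png',cv2.resize(c,None,fx=3,fy=3,interpolation=cv2.INTER_CUBIC))
st=env.read_state();print(R.from_quat(st['orientation']).as_matrix().round(3))
E
```

```text
(209, 189) [[614.  49.  18.]]
(250, 187) [[620. -53.  18.]]
(293, 192) [[ 609. -161.   18.]]
(251, 247) [[469. -58.  18.]]
(294, 245) [[ 475. -164.   18.]]
(208, 244) [[475.  47.  18.]]
(372, 242) [[ 485. -357.   18.]]
[[-0.911  0.412 -0.001]
 [ 0.412  0.911 -0.001]
 [ 0.    -0.001 -1.   ]]
```

View pics/c1.png

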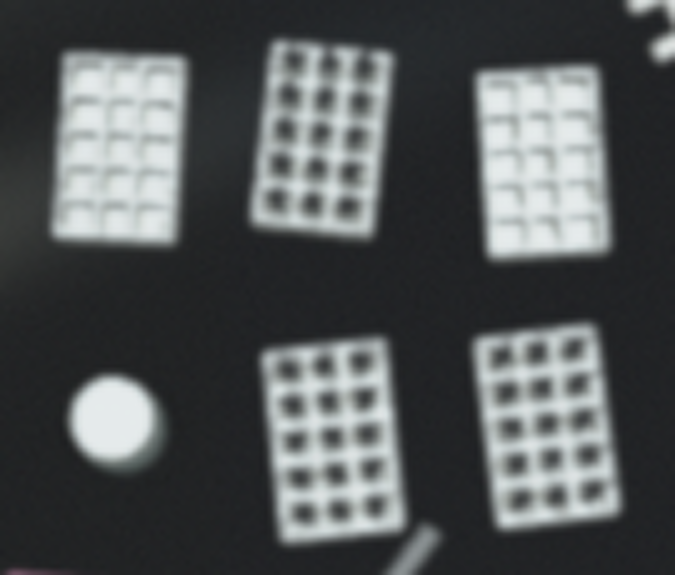

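View pics/c2.png

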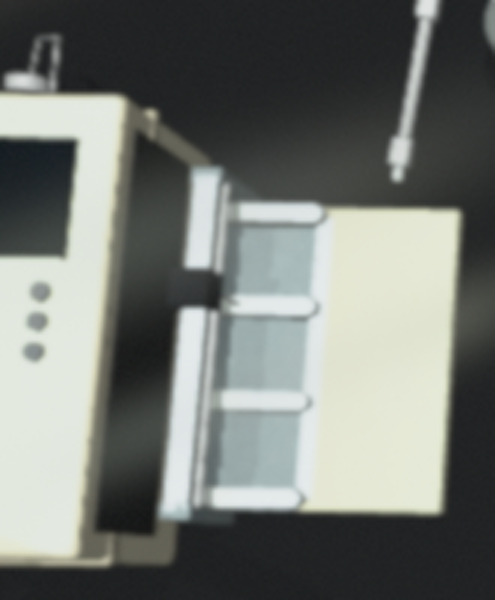

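```bash
cat >> h.py <<'E'
from scipy.optimize import minimize,least_squares
def boxpts(L,W,z0,z1):
    return np.array([[sx*L/2,sy*W/2,z] for sx in(-1,1) for sy in(-1,1) for z in(z0,z1)])
def tray_sil(x,y,yaw,z,full,p,T,shape,S=4):
    c,s=np.cos(yaw),np.sin(yaw);M=np.array([[c,-s,0],[s,c,0],[0,0,1]])
    m=np.zeros((shape[0],shape[1]),np.uint8)
    bs=[boxpts(92,58,0,18)]
    if full: bs.append(boxpts(82,45,0,32))
    for b in bs:
        uv=proj(b@M.T+[x,y,z],p,T)
        h=cv2.convexHull(uv.astype(np.float32))
        cv2.fillPoly(m,[np.round(h*16).astype(np.int32)],255,cv2.LINE_AA,4)
    return m.astype(float)/255
def fit_tray(im,guess,z,full,p,T,thr=110,zoom=None,debug=None):
    """guess x,y,yaw. mask= bright pixels near guess, filled"""
    g=cv2.cvtColor(im,cv2.COLOR_BGR2GRAY)
    x,y,yaw=guess
    roi=(tray_sil(x,y,yaw,z,full,p,T,g.shape)>0).astype(np.uint8)
    px=np.sqrt(roi.sum())
    k=max(3,int(px*0.22))
    roi=cv2.dilate(roi,np.ones((2*k+1,2*k+1),np.uint8))
    m=((g>thr)&(roi>0)).astype(np.uint8)
    kk=max(3,int(px*0.12))|1
    # largest component after closing
    mc=cv2.morphologyEx(m,cv2.MORPH_CLOSE,np.ones((kk,kk),np.uint8))
    n,lab,stt,_=cv2.connectedComponentsWithStats(mc)
    i=1+np.argmax(stt[1:,4]);mm=(lab==i).astype(np.uint8)
    cs,_=cv2.findContours(mm,cv2.RETR_EXTERNAL,cv2.CHAIN_APPROX_NONE)
    f=np.zeros_like(mm);cv2.fillPoly(f,cs,1);f=f.astype(float)
    def cost(v): return np.abs(tray_sil(v[0],v[1],v[2],z,full,p,T,g.shape)-f).sum()
    best=None
    v=np.array([x,y,yaw])
    for sc in (1.0,.4,.15):
        sim=np.array([v,v+[8*sc,0,0],v+[0,8*sc,0],v+[0,0,.1*sc]])
        r=minimize(cost,v,method='Nelder-Mead',options=dict(initial_simplex=sim,xatol=.02,fatol=.2,maxiter=300));v=r.x
    if debug:
        o=im.copy();s=tray_sil(*v,z,full,p,T,g.shape);c2,_=cv2.findContours((s>.5).astype(np.uint8),cv2.RETR_EXTERNAL,cv2.CHAIN_APPROX_NONE);cv2.drawContours(o,c2,-1,(0,0,255),1)
        cv2.imwrite(debug,o)
    return v,r.fun/f.sum(),f.sum()
E
cat > s1.py <<'E'
from h import *
im=cv2.imread('pics/top0.png');p,T=campose('top')
G={'e_a':((614,49,-.05),0),'f_a':((618,-53,-.1),1),'e_b':((609,-161,.05),0),'f_b':((469,-58,.1),1),'f_c':((475,-164,.1),1)}
for k,(g,f) in G.items():
    v,c,a=fit_tray(im,g,0,f,p,T,debug=f'pics/d_{k}.png');print(k,v.round(3),'res',round(c,3),a)
g=(485,-357,0);v,c,a=fit_tray(im,g,3,0,p,T,thr=225);print('e0',v,c,a)
# autosampler
L=[([39*k,-7.5,30],uv) for k,uv in zip((117/39,1,-1,-3),[(108.7,181),(106,212.3),(103.7,244),(101.3,276)])]
L+=[([125,-115,16],(154,180)),([-125,-115,16],(147.3,281.3))]
P=np.array([a for a,_ in L],float);U=np.array([b for _,b in L])
def tr(v,P):
    c,s=np.cos(v[2]),np.sin(v[2]);return P@np.array([[c,-s,0],[s,c,0],[0,0,1]]).T+[v[0],v[1],0]
r=least_squares(lambda v:(proj(tr(v,P),p,T)-U).ravel(),[480,350,0])
print('auto',r.x,(r.fun.reshape(-1,2)).round(2))
c=im[185:300,325:425]; cv2.imwrite('pics/c3.png',cv2.resize(c,None,fx=5,fy=5,interpolation=cv2.INTER_CUBIC))
E
python3 s1.py
```

```text
e_a [ 6.15805e+02  5.16810e+01 -2.30000e-02] res 0.05 943.0
f_a [ 6.21103e+02 -4.97500e+01 -1.16000e-01] res 0.051 928.0
e_b [ 6.11613e+02 -1.61046e+02  6.80000e-02] res 0.046 937.0
f_b [ 4.68735e+02 -5.86760e+01  1.20000e-01] res 0.042 984.0
f_c [ 4.76559e+02 -1.63505e+02  1.37000e-01] res 0.04 975.0
e0 [ 4.89282884e+02 -3.57688450e+02  4.30706215e-02] 0.5562097157201982 2312.0
auto [ 5.10427007e+02  3.04063885e+02 -9.19334531e-03] [[ 0.02  0.12]
 [ 0.22 -0.17]
 [-0.04 -0.14]
 [-0.25  0.31]
 [-0.1   0.37]
 [ 0.15 -0.46]]
```

View pics/c3.png

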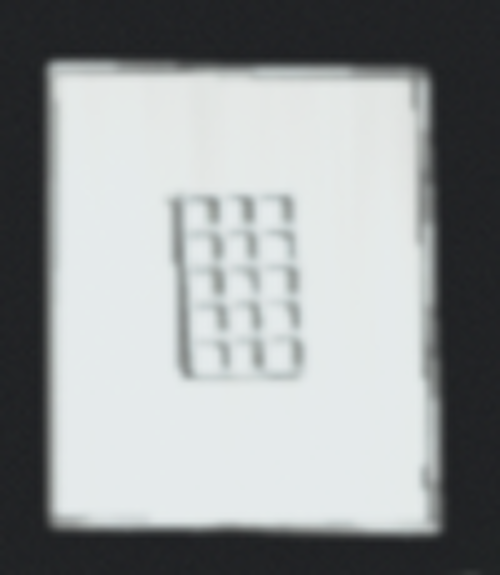

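```bash
python3 - <<'E'
from h import *
q=env.ik([510,200,300],down(np.pi/2)); print(q)
for nm,(x,y,z,a) in dict(far=(588,240,100,np.pi/2),grasp=(621,-50,80,-.116),g2=(621,-50,80,np.pi-.116),fc=(476,-163,80,.137),fc2=(476,-163,80,.137+np.pi),e0=(485,-357,100,np.pi),e02=(485,-357,100,0)).items():
    q=env.ik([x,y,z],down(a)); print(nm,None if q is None else np.round(q,2))
env.reach([510,200,300],down(np.pi/2))
env.hold(.2)
st=env.read_state();im=viewer.camera('wrist');cv2.imwrite('pics/w1.png',im)
print(st['time_s'],st['tool_pos'],R.from_quat(st['orientation']).as_matrix().round(3).tolist())
np.save('w1.npy',np.r_[st['tool_pos'],st['orientation']])
E
```

```text
[ 3.52002403e-01  3.13792620e-01  1.80389157e+00 -4.44089210e-16
  1.02390846e+00  3.52002403e-01]
far [ 0.37  0.71  1.7  -0.    0.74  0.37]
grasp [-0.1   0.73  1.73 -0.    0.69  1.59]
g2 [-0.1   0.73  1.73 -0.    0.69 -1.55]
fc [-0.35  0.63  2.   -0.    0.52  1.08]
fc2 [-0.35  0.63  2.   -0.    0.52 -2.06]
e0 [-0.65  0.67  1.77 -0.    0.69 -2.23]
e02 [-0.65  0.67  1.77 -0.    0.69  0.92]
1.9917 [509.78050497 200.8089924  299.9641179 ] [[-0.002, 1.0, -0.0], [1.0, 0.002, 0.0], [0.0, -0.0, -1.0]]
```

View pics/w1.png

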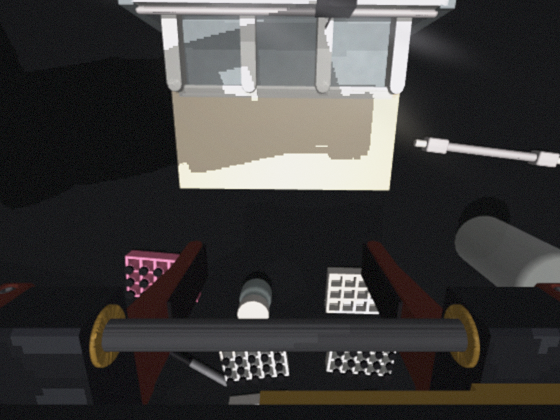

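```bash
python3 - <<'E'
from h import *
im=cv2.imread('pics/w1.png')
c=im[5:200,160:420]; cv2.imwrite('pics/c4.png',cv2.resize(c,None,fx=3,fy=3,interpolation=cv2.INTER_CUBIC))
E
```

```text
(no output)
```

View pics/c4.png

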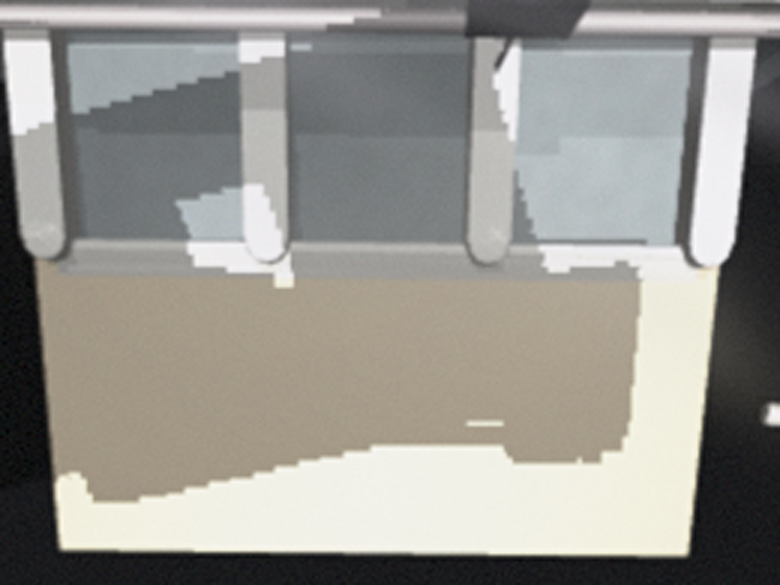

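```bash
python3 - <<'E'
from h import *
s=np.load('w1.npy');p,T=campose('wrist',dict(tool_pos=s[:3],orientation=s[3:]))
L=[([-117,-7.5,30],(44,261)),([-39,-7.5,30],(267,262)),([39,-7.5,30],(488,263.5)),([117,-7.5,30],(709,266)),([-125,-115,16],(60,549)),([125,-115,16],(690,556)),([0,-12,16],(380,277)),([0,0,20],(380,242))]
P=np.array([a for a,_ in L],float);U=(np.array([b for _,b in L])+.5)/3-.5+[160,5]
def tr(v,P):
    c,s=np.cos(v[2]),np.sin(v[2]);return P@np.array([[c,-s,0],[s,c,0],[0,0,1]]).T+[v[0],v[1],0]
W=np.ones((8,2));W[6:,0]=0
f=lambda v:((proj(tr(v,P),p,T)-U)*W).ravel()
r=least_squares(f,[510,304,0]);print(r.x,r.fun.reshape(-1,2).round(2))
E
```

```text
[ 5.10113211e+02  3.10458503e+02 -5.43313437e-03] [[ 0.25 -0.35]
 [-0.16 -0.05]
 [ 0.04  0.1 ]
 [ 0.16 -0.1 ]
 [ 0.41  0.12]
 [-0.75 -0.53]
 [-0.    0.48]
 [-0.    0.18]]
```

```bash
cat >> h.py <<'E'
def wl(name):
    st=env.read_state();im=viewer.camera('wrist');cv2.imwrite(f'pics/{name}.png',im)
    np.save(f'pics/{name}.npy',np.r_[st['tool_pos'],st['orientation']])
    p,T=campose('wrist',st);print(name,'t',round(st['time_s'],2),st['tool_pos'].round(1));return im,p,T
def wload(name):
    s=np.load(f'pics/{name}.npy');p,T=campose('wrist',dict(tool_pos=s[:3],orientation=s[3:]));return cv2.imread(f'pics/{name}.png'),p,T
E
python3 - <<'E'
from h import *
env.reach([450,-60,300],down(0)); env.hold(.2)
im,p,T=wl('w2')
print(proj([[621,-50,18],[612,-161,18],[469,-58,18],[476,-163,18],[615,52,18]],p,T))
for k,g,f in [('f_a',(621,-50,-.116),1),('e_b',(612,-161,.068),0),('e_a',(615.8,51.7,-.023),0),('f_b',(469,-58.7,.12),1),('f_c',(476,-163,.137),1)]:
    try: print(k,fit_tray(im,g,0,f,p,T,thr=90,debug=f'pics/dw_{k}.png'))
    except Exception as e: print(k,e)
E
```

```text
w2 t 3.28 [450.4 -59.2 300. ]
[[276.60657776  20.3871484 ]
 [383.68155289  30.60768421]
 [283.89792648 167.49735011]
 [374.32187121 161.82257069]
 [177.95862049  26.56331018]]
f_a (array([ 6.20022167e+02, -4.75760212e+01, -9.68512147e-02]), np.float64(0.04163397095950523), np.float64(4093.0))
e_b (array([ 6.08835279e+02, -1.59258150e+02,  7.39582070e-02]), np.float64(0.03482432566935404), np.float64(4925.0))
e_a (array([ 6.13230750e+02,  5.39942531e+01, -3.26862759e-02]), np.float64(0.030070022133906017), np.float64(4766.0))
f_b (array([ 4.66428928e+02, -5.62527851e+01,  1.24870008e-01]), np.float64(0.06337439446366783), np.float64(4250.0))
f_c (array([ 4.74276519e+02, -1.61822182e+02,  1.35595995e-01]), np.float64(0.04882516925527678), np.float64(4185.0))
```

View pics/w2.png

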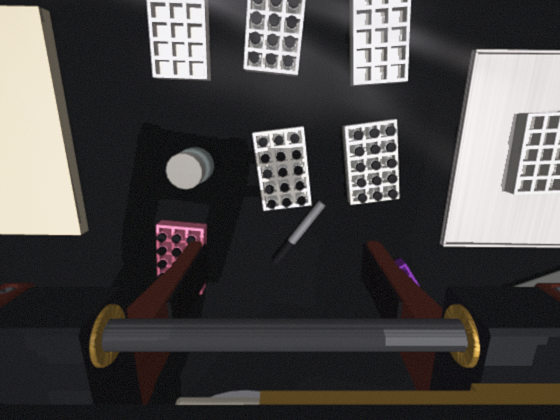

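View pics/dw_f_a.png

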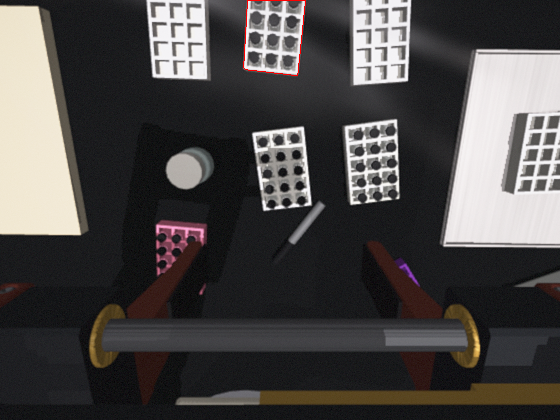

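```bash
cat >> h.py <<'E'
AX,AY,AW=510.2,308.0,-0.007
def auto(x,y):
    c,s=np.cos(AW),np.sin(AW);return np.array([AX+c*x-s*y,AY+s*x+c*y])
def S(tag=''):
    s=env.read_state();print(tag,'t',round(s['time_s'],1),'pos',s['tool_pos'].round(1),'w',round(s['width'],1),'F',s['force'].round(1));return s
def pick(x,y,yaw,z=0,lift=60,op=88):
    set_gripper(op)
    q=down(yaw)
    env.reach([x,y,z+150],q); 
    h=env.move_l([x,y,z+83.5],rate=150,f_stop=15);
    if h: S('HIT')
    set_gripper(40);S('gripped')
    env.move_l([x,y,z+83.5+lift],rate=120);return S('lifted')
E
python3 - <<'E'
from h import *
pick(619.5,-47,-.1)
x,y=auto(78,-64)
env.move_l([x+5,y-130,145],down(.8),rate=200)
env.move_l([x,y,145],down(np.pi/2+AW),rate=150)
S('over')
h=env.move_l([x,y,100],rate=60,f_stop=8);S('down %s'%h)
E
```

```text
gripped t 5.6 pos [619.7 -47.1  84. ] w 57.8 F [-1.1 -0.2  4.7]
lifted t 6.3 pos [619.1 -47.  143.3] w 57.7 F [-0.8 -0.3 -1.3]
over t 8.3 pos [587.8 242.6 144.9] w 57.8 F [ 0.   0.1 -1.2]
down True t 9.1 pos [587.  243.1  99.8] w 58.3 F [-0.1 -0.1  5.3]
```

```bash
python3 - <<'E'
from h import *
set_gripper(86)
s=S('open');x,y,_=s['tool_pos']
env.move_l([x,y,150],rate=200)
env.move_l([x,y-80,220],rate=250);env.hold(.1)
im,p,T=wl('w3')
print(fit_tray(im,(x,y,np.pi/2),16,1,p,T,thr=200,debug='pics/d3.png'))
E
```

```text
open t 9.7 pos [586.4 242.9  99.2] w 86.1 F [-0.1 -0.3 -0.6]
w3 t 10.78 [585.6 163.6 218.4]
(array([588.09400489, 256.44127244,   1.59550152]), np.float64(0.415149717832251), np.float64(15670.0))
```

View pics/w3.png

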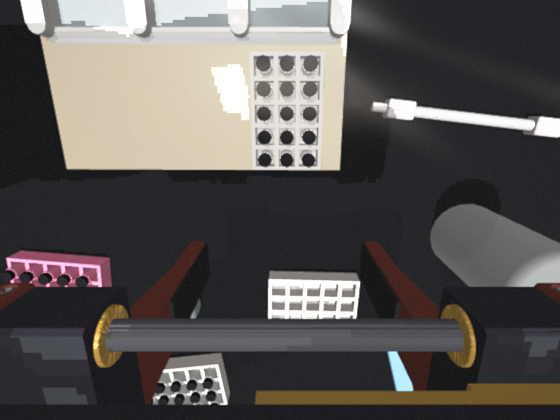

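```bash
python3 - <<'E'
from h import *
im,p,T=wload('w3')
c=im[0:180,200:360]; cv2.imwrite('pics/c5.png',cv2.resize(c,None,fx=4,fy=4,interpolation=cv2.INTER_CUBIC)[:600])
E
```

```text
(no output)
```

View pics/c5.png

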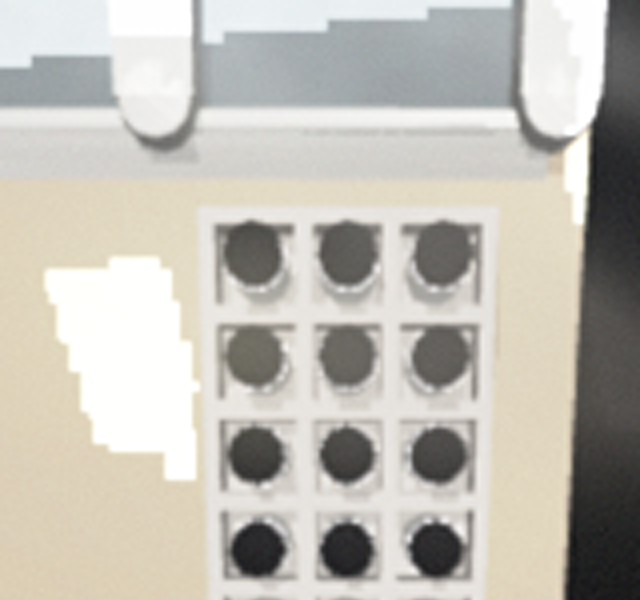

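```bash
python3 - <<'E'
from h import *
im,p,T=wload('w3')
f=lambda u:(np.array(u)+.5)/4-.5+[200,0]
t=unproj([f((198,207)),f((499,208))],34,p,T);n=unproj([f((157,136)),f((563,136))],30,p,T)
r=unproj([f((208,599)),f((487,599))],34,p,T)
sh=unproj([(66,168.5),(341,169)],16,p,T)
print(t,n,r,sh)
E
```

```text
[[557.35570392 289.69616738  34.        ]
 [615.41195487 289.14704788  34.        ]] [[549.47279594 302.88464793  30.        ]
 [627.78204342 302.3566594   30.        ]] [[556.65198756 214.91432614  34.        ]
 [615.25112433 214.64315622  34.        ]] [[383.7287531  196.45341722  16.        ]
 [635.63645159 194.92788956  16.        ]]
```

```bash
sed -i 's/^AX,AY,AW=.*/AX,AY,AW=510.4,310.1,-0.0055/' h.py; cat >> h.py <<'E'
def fine(target,yaw=None,rate=60):
    """move_l, then correct the steady-state error once"""
    t=np.array(target,float);q=None if yaw is None else down(yaw)
    env.move_l(t,q,rate=rate);env.hold(.15);e=t-env.read_state()['tool_pos']
    if np.abs(e).max()>.3: env.move_l(t+e,q,rate=40);env.hold(.1)
    return S('fine')
def regrip(lx,ly):
    x,y=auto(lx,ly);yw=np.pi/2+AW
    env.move_l([x,y,160],down(yw),rate=200)
    fine([x,y,102.5],yw,rate=120)
    set_gripper(40);S('re');env.hold(.1);set_gripper(86)
    env.move_l([x,y,165],rate=200)
def push(lx,ycen):
    """tray on shelf with centre at autosampler y=ycen"""
    yw=np.pi/2+AW
    a=auto(lx,ycen-46-10-14)
    env.move_l([a[0],a[1],165],down(yw),rate=200)
    set_gripper(20)
    fine([a[0],a[1],104],yw,rate=120)
    b=auto(lx,-14)
    h=env.move_l([b[0],b[1],104],down(yw),rate=60,f_stop=20);S('push1 %s'%h)
    if h: return
    b=auto(lx,-2)
    h=env.move_l([b[0],b[1],104],rate=25,f_stop=10);s=S('push2 %s'%h)
    c,sn=np.cos(AW),np.sin(AW);d=s['tool_pos'][:2]-[AX,AY]
    print('finger front at autosampler y',(-sn*d[0]+c*d[1]+10).round(1))
E
python3 - <<'E'
from h import *
regrip(78,-67)
a=auto(78,-67-80);env.move_l([a[0],a[1],220],rate=250);env.hold(.1);wl('w4')
E
```

```text
fine t 12.6 pos [587.4 242.6 101.6] w 86.1 F [ 0.  -0.2  0. ]
re t 13.2 pos [587.4 242.5 101.4] w 57.9 F [-0.2 -0.  -0.1]
w4 t 15.0 [587.  163.5 218.5]
```

View pics/w4.png

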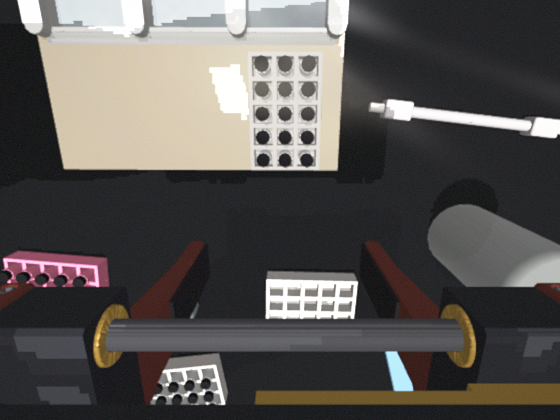

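```bash
python3 - <<'E'
from h import *
a=auto(78,-147);t=np.array([a[0],a[1],218.5]);print(t)
env.move_l(t);env.hold(.1)
for i in range(4): print(env.read_state()['tool_pos'].round(2))
e=t-env.read_state()['tool_pos'];env.move_l(t+e,rate=40);env.hold(.2);print((t+e).round(2),env.read_state()['tool_pos'].round(2))
q=env.ik(t,down(np.pi/2+AW));print(q,env.read_state()['qpos'])
E
```

```text
[587.59032433 162.67322553 218.5       ]
[587.47 163.02 218.2 ]
[587.47 163.02 218.2 ]
[587.47 163.02 218.2 ]
[587.47 163.02 218.2 ]
[587.71 162.32 218.8 ] [587.72 162.27 218.85]
[ 2.50564225e-01  5.05054575e-01  1.72136254e+00 -4.44089210e-16
  9.15175541e-01  2.56064225e-01] [2.49869459e-01 5.04573305e-01 1.72119268e+00 1.98228153e-06
 9.15747328e-01 2.55472754e-01]
```

```bash
python3 - <<'E'
from h import *
push(78,-67)
s=env.read_state();x,y,_=s['tool_pos']
env.move_l([x,y-15,105],rate=150);env.move_l([x,y-60,200],rate=250);env.hold(.1);wl('w5');cv2.imwrite('pics/side5.png',viewer.camera('side')[60:200,100:300])
E
```

```text
fine t 18.5 pos [587.1 172.5 103.3] w 19.8 F [ 0.3  0.1 -0.8]
push1 False t 20.7 pos [588.4 295.5 104.1] w 20.0 F [-0.2 -0.4  0.2]
push2 True t 21.1 pos [588.  303.7 103.6] w 19.7 F [ 1.  -1.1  2.1]
finger front at autosampler y 4.0
w5 t 22.07 [587.  244.1 198.1]
```

View pics/w5.png

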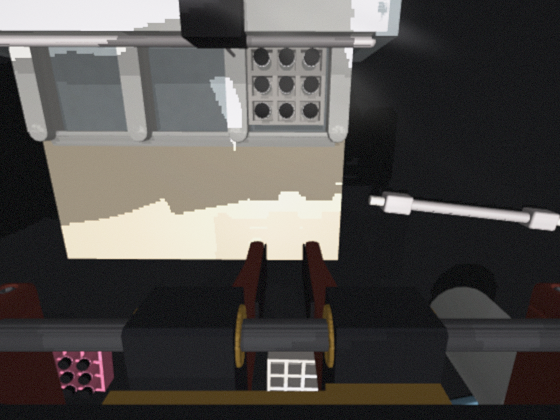

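```bash
python3 - <<'E'
from h import *
im,p,T=wload('w5')
c=im[30:180,215:375]; cv2.imwrite('pics/c6.png',cv2.resize(c,None,fx=4,fy=4,interpolation=cv2.INTER_CUBIC))
for z in (28,30,36,38): print(z,unproj([(250,126),(323,126)],z,p,T).round(1).tolist())
print(proj([[*auto(78,0),20],[*auto(49,3),28],[*auto(49,4),28],[*auto(107,4),28]],p,T).round(1))
s=cv2.imread('pics/side5.png');cv2.imwrite('pics/side5b.png',cv2.resize(s,None,fx=4,fy=4,interpolation=cv2.INTER_CUBIC))
E
```

```text
28 [[559.1, 314.6, 28.0], [615.9, 314.4, 28.0]]
30 [[559.3, 314.7, 30.0], [615.7, 314.5, 30.0]]
36 [[560.0, 314.9, 36.0], [615.0, 314.7, 36.0]]
38 [[560.2, 315.0, 38.0], [614.7, 314.8, 38.0]]
[[287.6 131.8]
 [250.5 128.3]
 [250.5 127. ]
 [324.9 127.2]]
```

View pics/c6.png

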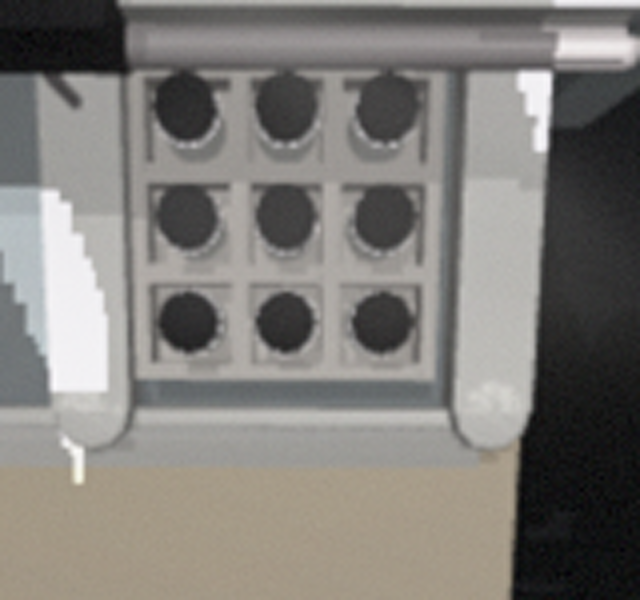

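View pics/side5b.png

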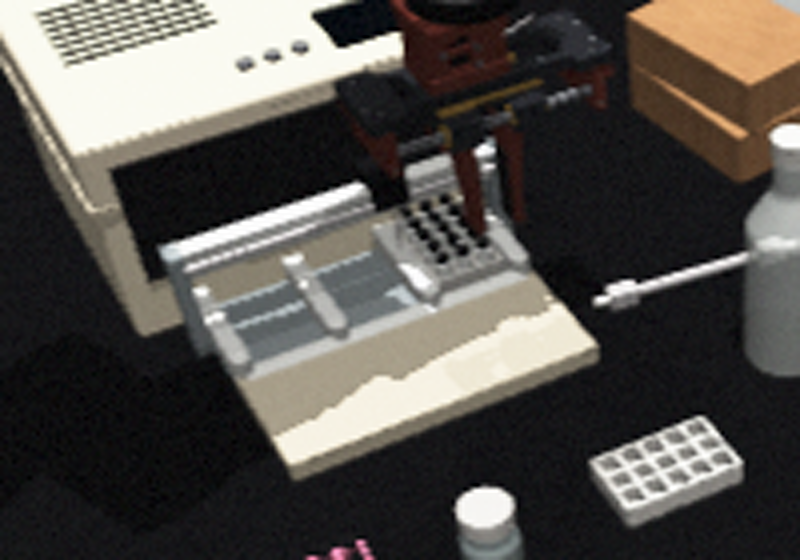

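```bash
cat >> h.py <<'E'
def look_pick(name,x,y,yaw,full,lift,z=0):
    env.reach([x-60,y,280],down(0));env.hold(.25)
    im,p,T=wl(name)
    v,c,a=fit_tray(im,(x,y,yaw),z,full,p,T,thr=90,debug=f'pics/d{name}.png');print(v.round(3),round(c,3),a)
    if c>.12 or np.hypot(v[0]-x,v[1]-y)>8: print('NOT PICKING');return None
    set_gripper(84)
    env.move_l([v[0],v[1],150],down(v[2]),rate=250)
    h=env.move_l([v[0],v[1],83.5+z],rate=120,f_stop=15)
    if h: S('HIT')
    set_gripper(40);S('gripped')
    env.move_l([v[0],v[1],83.5+z+lift],rate=120);S('lifted');return v
def shelf(lx,via=[],z=160):
    yw=np.pi/2+AW;x,y=auto(lx,-66)
    for v in via: env.move_l(v[:3],down(v[3]),rate=220)
    env.move_l([x,y,z],down(yw),rate=180);env.hold(.15);S('over')
    h=env.move_l([x,y,99.5],rate=60,f_stop=8);S('down %s'%h)
    set_gripper(86);s=S('open')
    env.move_l([x,y,165],rate=200)
def lookshelf(lx,name):
    a=auto(lx,-66-80);env.move_l([a[0],a[1],220],rate=250);env.hold(.15);wl(name)
E
python3 - <<'E'
from h import *
v=look_pick('w6',466.4,-56.3,.125,1,80)
if v is not None:
    shelf(0,via=[(500,60,165,.8)])
    lookshelf(0,'w7')
E
```

```text
w6 t 23.77 [406.8 -55.9 279.8]
[ 4.66453e+02 -5.62350e+01  1.26000e-01] 0.066 5263.0
gripped t 26.9 pos [466.7 -56.3  83.9] w 58.0 F [-0.8 -0.9  6.1]
lifted t 27.7 pos [466.  -56.2 163.1] w 58.0 F [ 0.1  0.3 -1.2]
over t 29.8 pos [510.  243.2 160. ] w 58.2 F [-0.3 -0.6 -0.6]
down True t 30.8 pos [509.6 243.9  99.8] w 57.9 F [-0.4  0.3  4.6]
open t 31.4 pos [508.8 243.6  99. ] w 86.2 F [-0.1  0.2 -1.2]
w7 t 32.59 [509.1 164.9 218.7]
```

```bash
python3 - <<'E'
import cv2,numpy as np
a=cv2.imread('pics/w7.png');b=cv2.imread('pics/dw6.png');cv2.imwrite('pics/m7.png',cv2.resize(np.hstack([a,b]),(800,300),interpolation=cv2.INTER_AREA))
cv2.imwrite('pics/c7.png',cv2.resize(a[:180,180:380],None,fx=4,fy=3.3,interpolation=cv2.INTER_CUBIC))
E
```

```text
(no output)
```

View pics/m7.png

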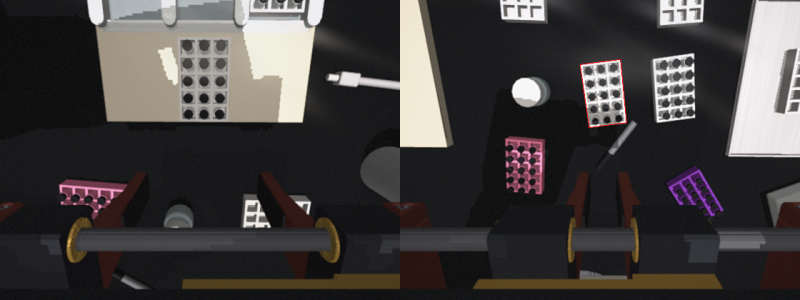

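View pics/w7.png

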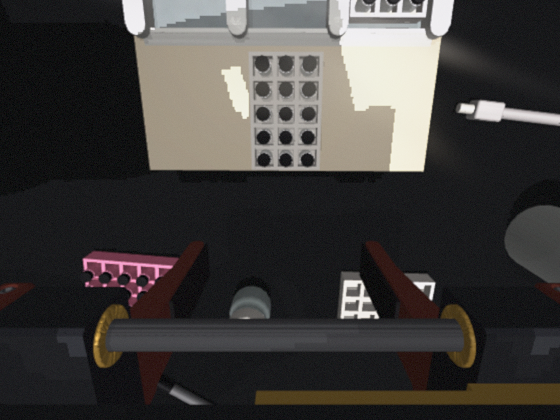

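```bash
python3 - <<'E'
from h import *
regrip(1.2,-66)
push(0.5,-66)
s=env.read_state();x,y,_=s['tool_pos']
env.move_l([x,y-15,105],rate=150);env.move_l([x,y-60,200],rate=250);env.hold(.1);im,p,T=wl('w8')
cv2.imwrite('pics/c8.png',cv2.resize(im[:200,120:380],None,fx=3,fy=3,interpolation=cv2.INTER_CUBIC))
E
```

```text
fine t 34.4 pos [510.7 244.  101.7] w 86.2 F [-0.  -0.2  0.4]
re t 35.0 pos [510.6 243.9 101.5] w 57.6 F [-0.7 -0.2 -0.7]
fine t 38.9 pos [509.7 174.  103.4] w 20.3 F [-0.7  0.4  0.1]
push1 False t 41.1 pos [510.9 296.  104.1] w 20.0 F [-0.5 -0.2  0.7]
push2 True t 41.5 pos [510.4 304.4 103.6] w 20.1 F [ 0.2 -1.2  1.1]
finger front at autosampler y 4.3
w8 t 42.45 [509.6 244.7 198.4]
```

View pics/c8.png

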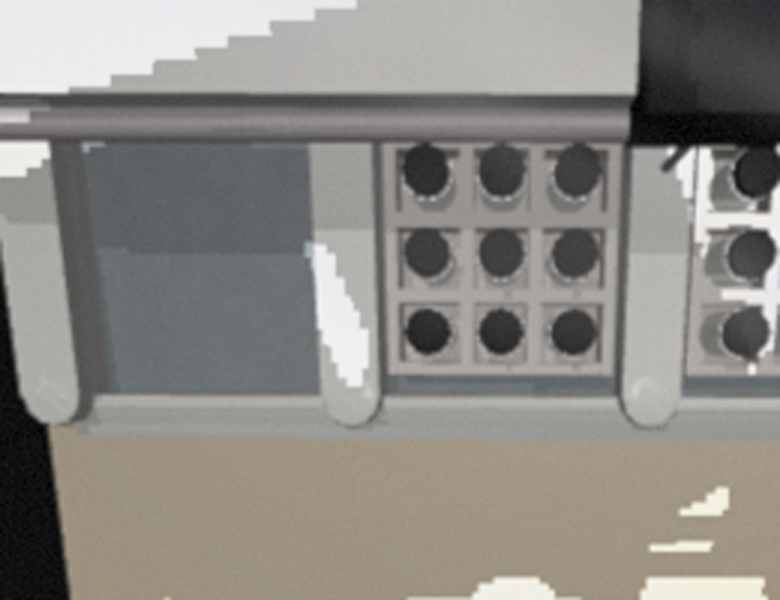

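```bash
python3 - <<'E'
from h import *
v=look_pick('w9',474.3,-161.8,.136,1,80)
if v is not None:
    shelf(-77,via=[(450,40,165,.8)])
    lookshelf(-78,'w10')
    regrip(-76.8,-66)
    push(-77.5,-66)
    s=env.read_state();x,y,_=s['tool_pos']
    env.move_l([x,y-15,105],rate=150);env.move_l([x,y-60,200],rate=250);env.hold(.1);im,p,T=wl('w11')
    cv2.imwrite('pics/c11.png',cv2.resize(im[:200,170:430],None,fx=3,fy=3,interpolation=cv2.INTER_CUBIC))
E
```

```text
w9 t 44.32 [ 414.6 -161.3  279.8]
[ 4.74584e+02 -1.60938e+02  1.43000e-01] 0.021 4992.0
gripped t 47.4 pos [ 474.8 -161.    83.9] w 57.8 F [-0.7  0.1  5.3]
lifted t 48.2 pos [ 474.2 -160.8  163. ] w 57.7 F [-0.9 -0.4 -1.7]
over t 50.7 pos [433.2 243.8 160. ] w 57.8 F [-0.8 -0.1 -1.9]
down True t 51.7 pos [432.6 244.3  99.8] w 57.5 F [-0.4  0.1  4.7]
open t 52.3 pos [432.  244.   99.2] w 86.2 F [-1.1  0.2  0.4]
w10 t 53.49 [431.2 165.2 218.9]
fine t 55.3 pos [432.8 244.4 101.8] w 86.1 F [ 0.5 -0.1  0.1]
re t 55.9 pos [432.7 244.4 101.6] w 57.6 F [ 0.2  0.2 -0.7]
fine t 59.8 pos [431.7 174.3 103.5] w 20.0 F [-0.2  0.5  0.1]
push1 False t 62.0 pos [432.9 296.4 104. ] w 19.9 F [ 0.1  0.9 -0.2]
push2 True t 62.4 pos [432.3 305.1 103.7] w 20.0 F [ 0.6 -3.2  2.3]
finger front at autosampler y 4.6
w11 t 63.36 [431.7 245.4 198.7]
```

View pics/c11.png

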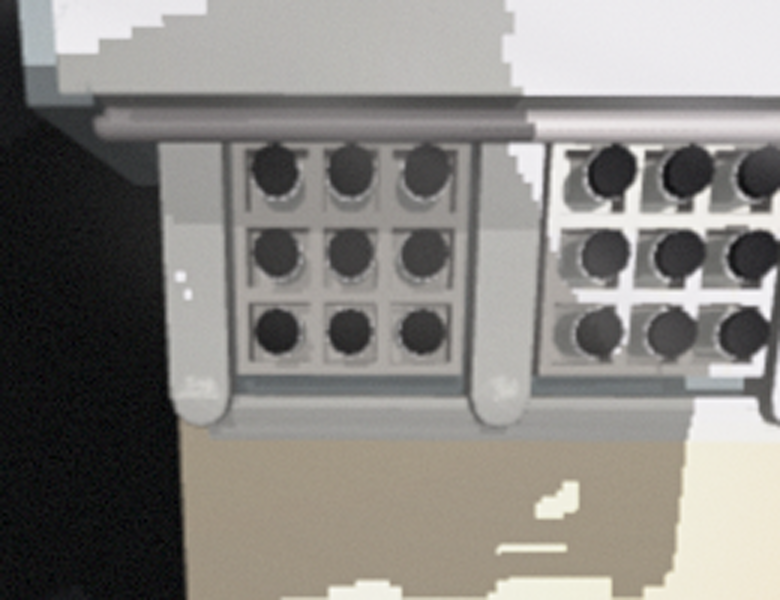

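View pics/w10.png

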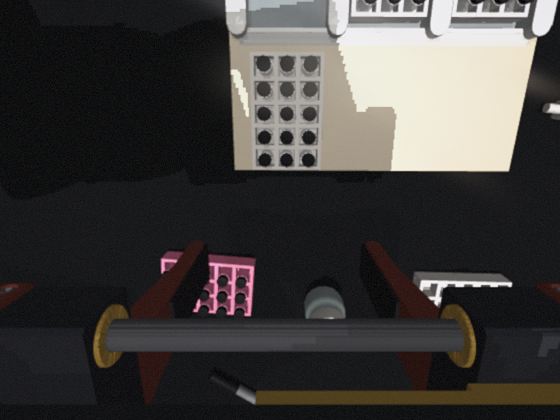

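```bash
python3 - <<'E'
from h import *
set_gripper(84)
env.reach([427,-357,283],down(0));env.hold(.4);im,p,T=wl('w12')
print(proj([[487,-357,21]],p,T))
cv2.imwrite('pics/c12.png',cv2.resize(im[60:220,180:380],None,fx=4,fy=3.75,interpolation=cv2.INTER_CUBIC))
E
```

```text
w12 t 67.07 [ 427.1 -356.8  283. ]
[[285.21616781 132.07837764]]
```

View pics/w12.png

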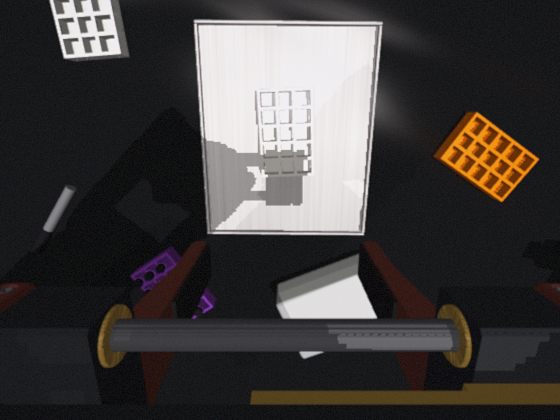

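```bash
python3 - <<'E'
from h import *
im,p,T=wload('w12')
c=cv2.cvtColor(im[80:190,245:325],cv2.COLOR_BGR2GRAY)
print(c.max(),np.percentile(c,[5,50,95]))
c=cv2.resize(c,None,fx=5.4,fy=5.4,interpolation=cv2.INTER_CUBIC).astype(float)
g=np.clip((c-200)/55,0,1);g2=np.clip((c-60)/150,0,1)
cv2.imwrite('pics/c12.png',np.hstack([g*255,g2*255*.99])[:600,:800]);print(c.shape)
E
```

```text
244 [126. 233. 241.]
(594, 432)[ WARN:0@0.157] global loadsave.cpp:1063 imwrite_ Unsupported depth image for selected encoder is fallbacked to CV_8U.
```

View pics/c12.png

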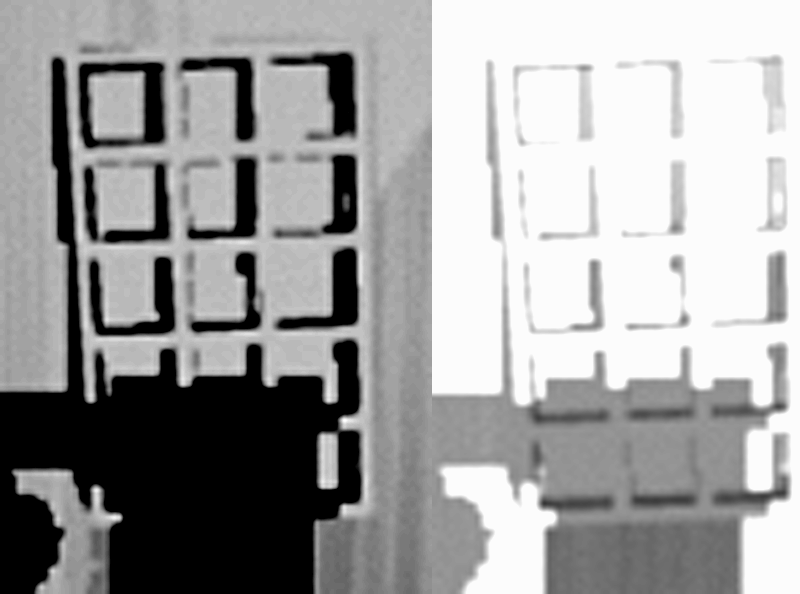

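```bash
python3 - <<'E'
from h import *
im,p,T=wload('w12')
f=lambda u:(np.array(u)+.5)/5.4-.5+[245,80]
P=unproj([f(u) for u in [(66,60),(82,390),(368,60),(365,500),(200,51),(230,518)]],21,p,T);print(P.round(1))
E
```

```text
[[ 528.4 -327.6   21. ]
 [ 466.1 -329.4   21. ]
 [ 528.5 -385.3   21. ]
 [ 443.8 -387.    21. ]
 [ 530.1 -353.2   21. ]
 [ 440.  -359.3   21. ]]
```

```bash
cat >> h.py <<'E'
def place(x,y,yaw,zt):
    """tray bottom to zt"""
    z=zt+83.5
    env.move_l([x,y,z+40],down(yaw),rate=200)
    fine([x,y,z+8],yaw,rate=100)
    s=env.read_state()
    h=env.move_l([x,y,z-1.5],down(yaw),rate=30,f_stop=4);S('down %s'%h)
    set_gripper(84);S('open')
    env.move_l([x,y,z+70],rate=200)
E
python3 - <<'E'
from h import *
v=look_pick('w13',608.8,-159.3,.074,0,60)
if v is not None:
    place(485,-357.5,.025,21)
    env.move_l([427,-357,301],down(0),rate=300);env.hold(.3);im,p,T=wl('w14')
    c=cv2.cvtColor(im[80:190,245:325],cv2.COLOR_BGR2GRAY)
    c=cv2.resize(c,None,fx=5.4,fy=5.4,interpolation=cv2.INTER_CUBIC).astype(float)
    g=np.clip((c-200)/55,0,1);g2=np.clip((c-60)/150,0,1)
    cv2.imwrite('pics/c14.png',(np.hstack([g,g2])*250)[:600,:800].astype(np.uint8))
    cv2.imwrite('pics/side14.png',viewer.camera('side'))
E
```

```text
w13 t 68.29 [ 548.4 -160.5  280. ]
[ 6.07963e+02 -1.58654e+02  7.10000e-02] 0.02 5024.0
gripped t 70.5 pos [ 608.2 -158.7   84. ] w 57.8 F [-2.  -0.6  3.8]
lifted t 71.2 pos [ 607.7 -158.6  143.3] w 57.8 F [-0.  -0.2 -0.6]
fine t 73.5 pos [ 484.7 -357.4  112.3] w 57.7 F [ 1.1  0.4 -0.9]
down True t 73.8 pos [ 485.2 -357.7  104.4] w 57.8 F [0.3 0.2 3.1]
open t 74.4 pos [ 484.8 -357.4  104.4] w 84.2 F [-0.   0.6  0.2]
w14 t 75.78 [ 427.1 -356.6  299.3]
```

View pics/c14.png

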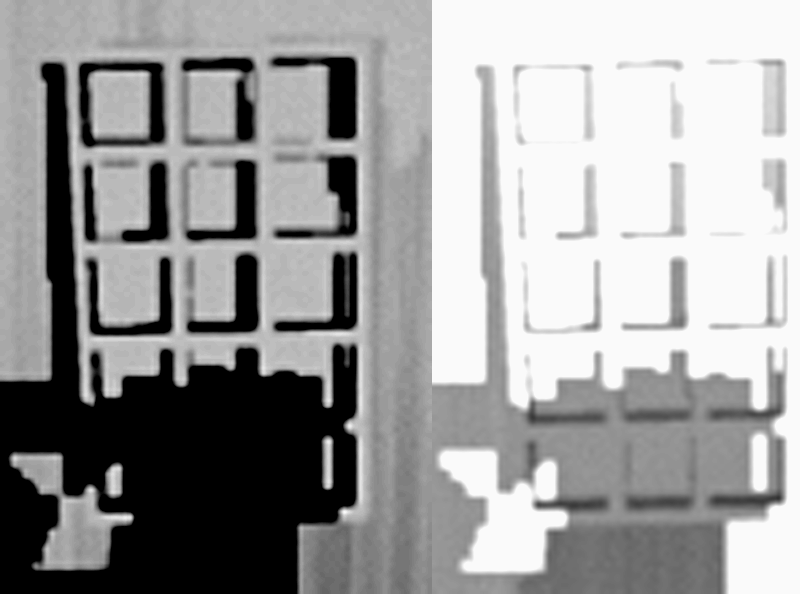

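View pics/side14.png

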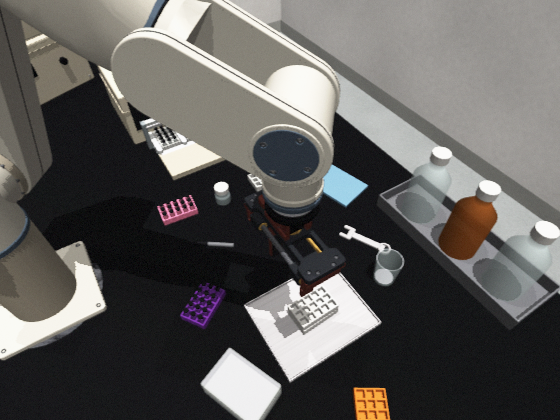

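```bash
python3 - <<'E'
from h import *
v=look_pick('w15',612.8,54.3,-.033,0,70)
if v is not None:
    env.move_l([540,-180,155],down(0),rate=250)
    place(485,-357.5,.025,39)
    env.move_l([427,-357,319],down(0),rate=300);env.hold(.3);im,p,T=wl('w16')
    c=cv2.cvtColor(im[80:190,245:325],cv2.COLOR_BGR2GRAY)
    c=cv2.resize(c,None,fx=5.4,fy=5.4,interpolation=cv2.INTER_CUBIC).astype(float)
    g=np.clip((c-200)/55,0,1);g2=np.clip((c-60)/150,0,1)
    cv2.imwrite('pics/c16.png',(np.hstack([g,g2])*250)[:600,:800].astype(np.uint8))
E
```

```text
w15 t 77.72 [552.9  53.5 280.1]
[ 6.12324e+02  5.31800e+01 -3.00000e-02] 0.02 5005.0
gripped t 79.9 pos [612.5  53.2  84. ] w 57.6 F [-0.9 -0.5  4. ]
lifted t 80.7 pos [611.9  53.2 153.1] w 57.9 F [-0.   0.3 -1.2]
fine t 83.8 pos [ 484.6 -357.4  130.2] w 57.6 F [ 0.3 -0.2 -0.4]
down True t 84.2 pos [ 485.2 -357.7  122.5] w 57.3 F [ 0.2 -0.   2.7]
open t 84.8 pos [ 484.8 -357.4  122.4] w 84.1 F [-0.2  0.7  0.1]
w16 t 86.18 [ 427.1 -356.6  317.3]
```

View pics/c16.png

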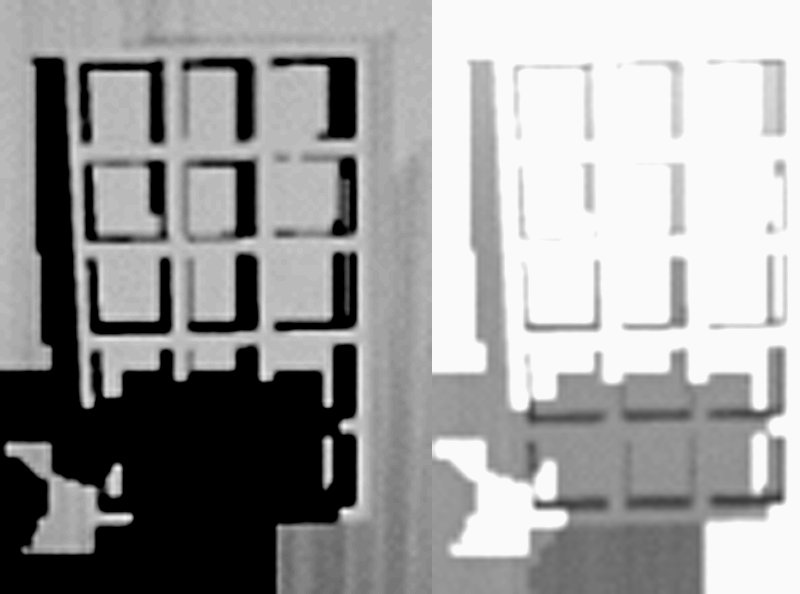

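```bash
python3 - <<'E'
from h import *
env.move_l([485,-357.5,160],down(.025),rate=200)
fine([485,-357.5,130],.025,rate=100)
h=env.move_l([485,-357.5,93],down(.025),rate=100,f_stop=8);env.hold(.3);S('low %s'%h)
set_gripper(45);env.hold(.3);S('sq');set_gripper(84)
env.move_l([485,-357.5,160],rate=200)
# to a lateral look: pile seen obliquely from -x
env.reach([380,-357,200],down(0));env.hold(.2);im,p,T=wl('w17')
print(proj([[439,-357,57],[439,-357,3],[531,-357,57]],p,T))
env.move_l([400,-100,330],rate=350)
cv2.imwrite('pics/top17.png',viewer.camera('top'));s=viewer.camera('side');cv2.imwrite('pics/side17.png',s)
cv2.imwrite('pics/cs17.png',cv2.resize(s[250:360,260:370],None,fx=5,fy=5,interpolation=cv2.INTER_CUBIC))
E
```

```text
fine t 88.2 pos [ 484.8 -357.3  129.5] w 84.0 F [ 0.6 -1.1  0.3]
low False t 89.0 pos [ 485.2 -357.7   93.5] w 84.3 F [0.9 0.4 0. ]
sq t 89.8 pos [ 485.  -357.6   93.1] w 57.8 F [ 0.1 -1.1  1.1]
w17 t 91.64 [ 380.8 -357.   199.2]
[[285.6032619  143.57425763]
 [285.38533585 137.9886114 ]
 [286.1092922   -7.52192095]]
```

View pics/w17.png

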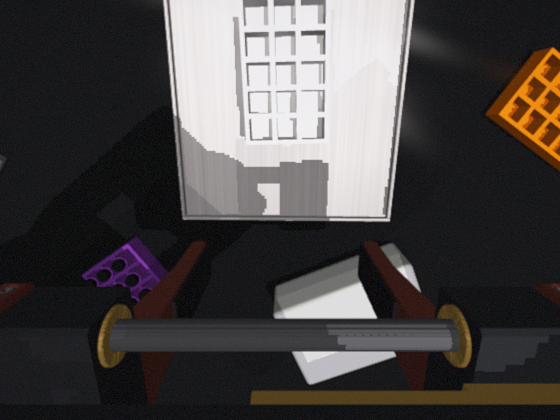

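View pics/cs17.png

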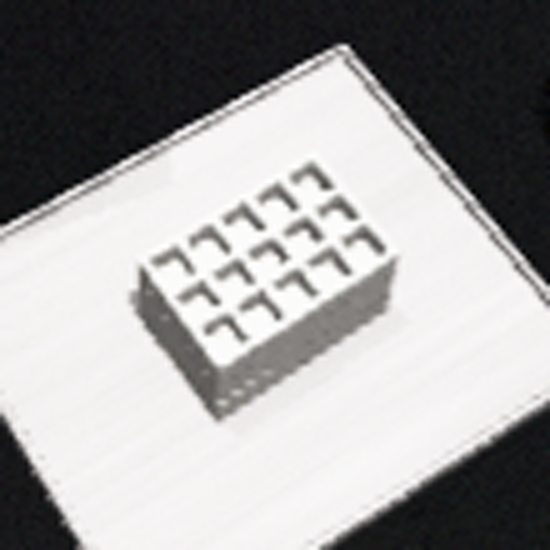

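View pics/top17.png

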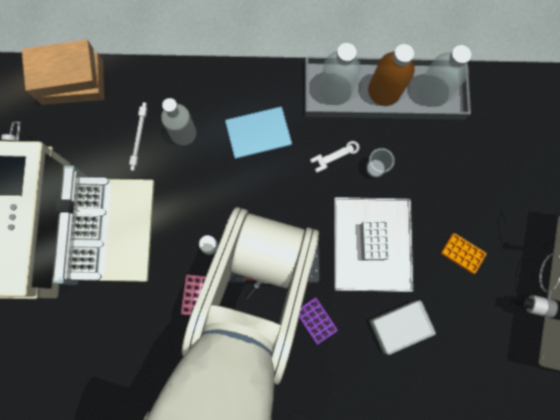

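View pics/side17.png

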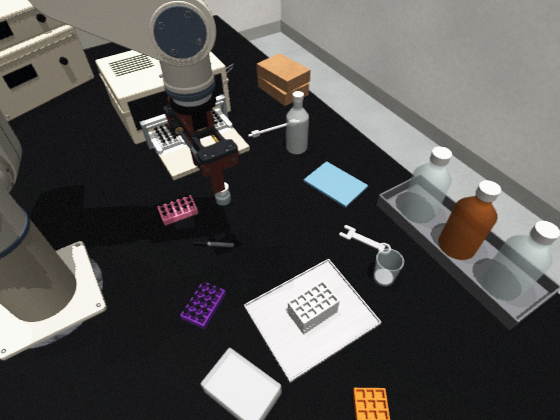

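```bash
python3 - <<'E'
from h import *
p=viewer.camera_params('wrist');C=np.array(p['tool_from_camera'])
tgt=np.array([485,-345,30.])
ray=np.array([0,-(120-p['cy'])/p['fy'],-1.]);ray/=np.linalg.norm(ray)
best=None
for sgn in (1,-1):
  for deg in (20,30,40,50):
    t=np.radians(deg);z=np.array([0,-np.sin(t),-np.cos(t)]);x=sgn*np.array([0,np.cos(t),-np.sin(t)]);M=np.column_stack([x,np.cross(z,x),z])
    for D in (280,340):
        cam=tgt-D*(M@C[:3,:3]@ray);pos=cam-M@C[:3,3]
        q=env.ik(pos,R.from_matrix(M).as_quat())
        v=M@C[:3,:3]@ray
        print(sgn,deg,D,pos.round(0),'tip',(pos+80*z).round(0),'cam',cam.round(0),'view',v.round(2),None if q is None else q.round(2))
E
```

```text
1 20 280 [ 486. -346.  241.] tip [ 486. -374.  166.] cam [ 485. -245.  291.] view [-0.   -0.36 -0.93] [-0.52  0.42  1.84 -0.45  0.75 -0.21]
1 20 340 [ 486. -325.  297.] tip [ 486. -352.  222.] cam [ 485. -223.  348.] view [-0.   -0.36 -0.93] [-0.49  0.33  1.82 -0.41  0.86 -0.24]
1 30 280 [ 486. -310.  238.] tip [ 486. -350.  169.] cam [ 485. -201.  270.] view [-0.   -0.51 -0.86] [-0.4   0.41  1.92 -0.75  0.74  0.15]
1 30 340 [ 486. -279.  290.] tip [ 486. -319.  220.] cam [ 485. -170.  322.] view [-0.   -0.51 -0.86] [-0.35  0.32  1.91 -0.68  0.84  0.1 ]
1 40 280 [ 486. -274.  229.] tip [ 486. -325.  167.] cam [ 485. -161.  241.] view [-0.   -0.66 -0.76] [-0.28  0.44  1.98 -1.03  0.8   0.5 ]
1 40 340 [ 486. -235.  274.] tip [ 486. -286.  213.] cam [ 485. -122.  287.] view [-0.   -0.66 -0.76] [-0.2   0.35  1.98 -0.93  0.9   0.44]
1 50 280 [ 486. -241.  213.] tip [ 486. -302.  162.] cam [ 485. -128.  206.] view [-0.   -0.78 -0.63] [-0.16  0.51  2.02 -1.23  0.93  0.79]
1 50 340 [ 486. -194.  251.] tip [ 486. -255.  200.] cam [485. -81. 244.] view [-0.   -0.78 -0.63] [-0.06  0.44  2.02 -1
[... 309 characters left out ...]
] view [ 0.   -0.49 -0.87] None
-1 30 340 [ 484. -153.  217.] tip [ 484. -193.  148.] cam [ 485. -180.  327.] view [ 0.   -0.49 -0.87] None
-1 40 280 [ 484. -162.  134.] tip [ 484. -213.   73.] cam [ 485. -169.  247.] view [ 0.   -0.63 -0.78] [-0.05  0.61  2.04 -1.09  0.81 -2.28]
-1 40 340 [ 484. -124.  181.] tip [ 484. -175.  120.] cam [ 485. -131.  294.] view [ 0.   -0.63 -0.78] [ 0.02  0.52  2.03 -0.97  0.89 -2.37]
-1 50 280 [ 484. -146.  101.] tip [ 484. -208.   50.] cam [ 485. -134.  214.] view [ 0.   -0.76 -0.66] [ 0.04  0.74  2.03 -1.24  0.94 -2.04]
-1 50 340 [ 484. -101.  140.] tip [ 484. -162.   89.] cam [485. -88. 253.] view [ 0.   -0.76 -0.66] [ 0.13  0.66  2.02 -1.11  1.01 -2.11]
```

```bash
python3 - <<'E'
from h import *
t=np.radians(50);z=np.array([0,-np.sin(t),-np.cos(t)]);x=np.array([0,np.cos(t),-np.sin(t)]);M=np.column_stack([x,np.cross(z,x),z])
env.reach([486,-200,260],R.from_matrix(M).as_quat())
env.move_l([486,-241,213],rate=150);env.hold(.3)
im,p,T=wl('w18')
cv2.imwrite('pics/c18.png',cv2.resize(im[30:230,190:400],None,fx=3,fy=3,interpolation=cv2.INTER_CUBIC))
for z in (3,21,39,57): print(proj([[439,-328.5,z],[531,-328.5,z]],p,T).round(1).tolist())
E
```

```text
w18 t 94.67 [ 486.3 -240.6  213.6]
[[228.7, 83.1], [337.1, 83.1]]
[[227.2, 99.6], [338.5, 99.7]]
[[225.6, 117.1], [340.1, 117.2]]
[[223.9, 135.6], [341.7, 135.7]]
```

View pics/c18.png

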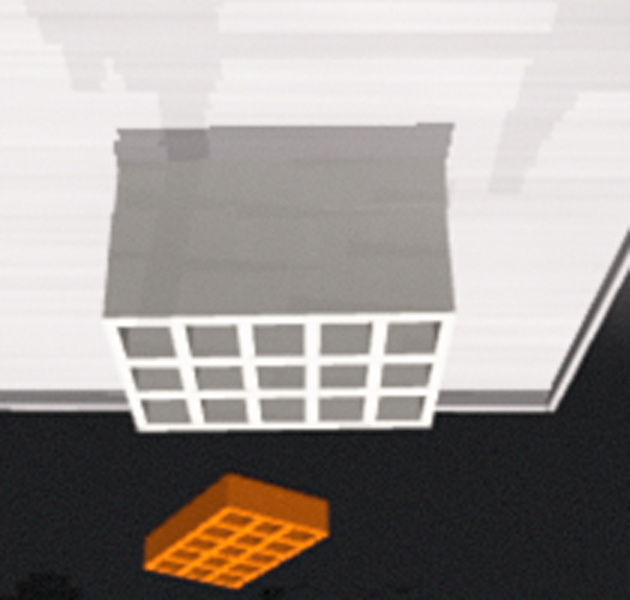

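```bash
python3 - <<'E'
from h import *
im,p,T=wload('w18')
a=cv2.resize(im[65:145,215:255],None,fx=7,fy=7,interpolation=cv2.INTER_CUBIC);b=cv2.resize(im[65:145,315:355],None,fx=7,fy=7,interpolation=cv2.INTER_CUBIC)
o=np.hstack([a,b])
pts=[[439,531]]
for k,(off) in enumerate((215,315)):
    x=(439,531)[k]
    q=proj([[x,-328.5,z] for z in (3,21,39,57)],p,T)
    for u in q: cv2.circle(o,(int((u[0]-off+.5)*7)+280*k,int((u[1]-65+.5)*7)),3,(0,0,255),-1)
cv2.imwrite('pics/c19.png',o)
E
```

```text
(no output)
```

View pics/c19.png

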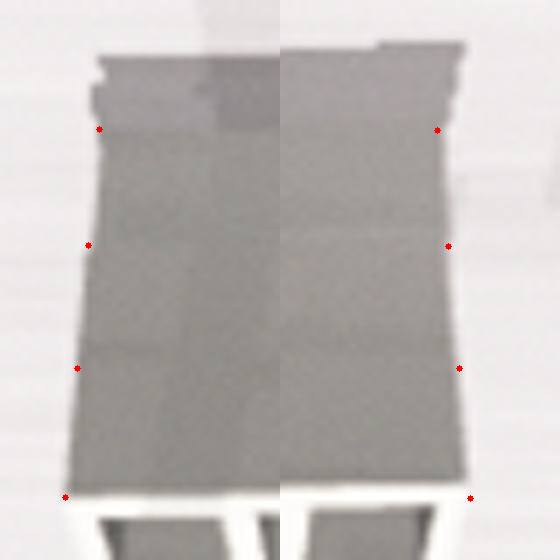

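```bash
python3 - <<'E'
from h import *
env.move_l([486,-200,280],rate=200)
env.reach([510,170,280],down(np.pi/2));env.hold(.4)
im,p,T=wl('w20');t=viewer.camera('top');s=viewer.camera('side')
a=cv2.resize(im[0:210,150:430],None,fx=1.9,fy=1.9);b=cv2.resize(t[180:300,320:425],(350,399),interpolation=cv2.INTER_CUBIC)
o=np.zeros((600,800,3),np.uint8);a=cv2.resize(a,(450,399*450//532));o[:a.shape[0],:450]=a;o[:399,450:]=b
o[400:600,:300]=cv2.resize(s,(300,200));o[400:600,310:610]=cv2.resize(t,(300,200))
cv2.imwrite('pics/fin.png',o);S()
E
```

```text
w20 t 97.2 [510.  169.8 280. ]
 t 97.3 pos [510. 170. 280.] w 84.1 F [-0.9 -0.2  0.5]
```

View pics/w20.png

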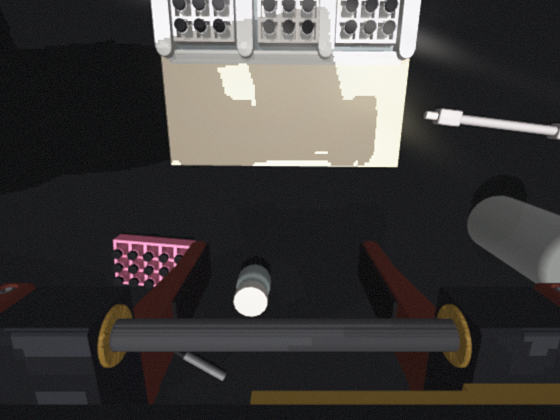

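View pics/fin.png

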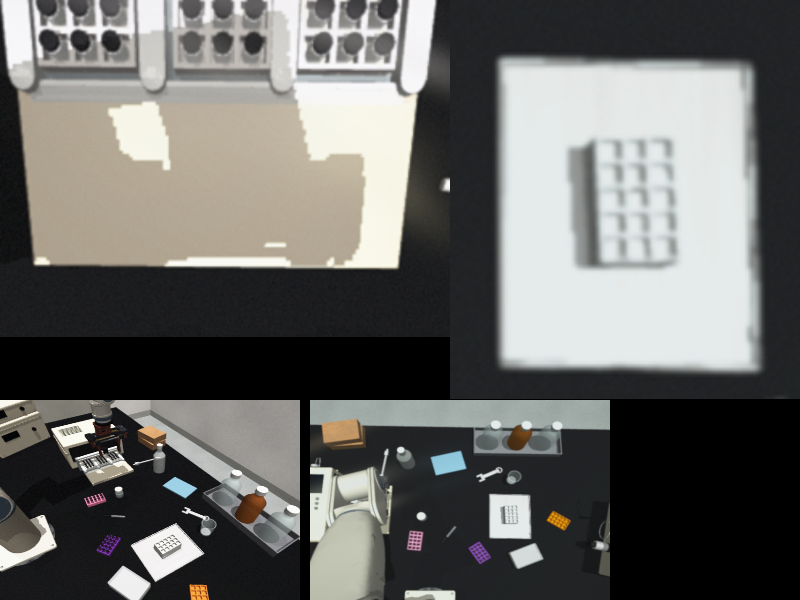

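The last views show all three vial trays flat behind the lip, one per lane. The three empties make one square pile in the wash tray, and the jar, marker and pink tray are where they were. The arm is clear of everything, so I am handing the job in.

```bash
python3 - <<'E'
from h import *
env.hold(.3);workorder.sign_off();S()
E
```

```text
the job is handed in; nothing more can be done
the job is handed in; nothing more can be done
```

The job is done and handed in at about 98 s of the 210 s allowed.

- **Vial trays:** I put the three trays with vials on the loading shelf one at a time, re-centred each on its lane, and pushed it over the lip. Each push ended with the tray stopping against the pocket's far end. Close-up views show the pocket floor behind each tray, with its rear edge about 4 mm past the lip, flat and between the walls. No push came near the needle rail.
- **Empty trays:** I stacked the two empties on the one already in the wash tray and squeezed the pile across its width. An oblique wrist view showed straight edges with no steps between layers, so flush to about 1 mm.
- **Other things:** the final pictures show the jar, marker, beaker, spanner, notebook, bottle, column and coloured look-alike trays where they were at the start. I checked this by eye, not by measuring. I saw no knocked tray and no slackened grip.
- **Disagreement:** the overhead and wrist cameras differed by about 2 mm on the trays and about 6 mm on the autosampler along the loading direction. I used the wrist camera, which agreed with where the robot released the first tray to within 1 mm.

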